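# Push the copper printing plate out over the end of its ledge

## Task

Two printing plates lie flat in the lanes of the low blue ledge; make the copper one easy to pick up by its edge. With the fingertips, swing the small pale wooden turn-button until it lies fully in line with the middle rail, then push the copper plate along its lane, past the button, until its white end band, all of it and no more, stands out past the end of the ledge. Only push: do not pinch or lift the plate, keep it lying flat, leave the grey plate and the other things where they are, and finish with the hand clear.

Things in the scene. Friction and masses are not known exactly. Their poses are not given: they have to be found in the camera images.
- ledge: fixed blue wooden ledge, 172 (its x) by 380 mm (its y). Origin: centre of its underside, on the table. Its +y end (robot's left) is the open one, by the turn-button. Floor of both lanes 45 mm above the origin. Lanes run along y, 72 mm wide, centred at x = -42 and +42 mm. Rails stand 8 mm above the floor: outer (x = +-82), middle (x = 0, 12 wide, y -190 to 90), across the shut end (y -190 to -182)
- ledge_end (a point): middle of the ledge's open end, at the level of the lane floor (ledge frame 0, +190, 45 mm); axes as the ledge's: +y points out over the end
- button_pivot (a point): top of the turn-button's pivot (ledge frame 0, +135, 61 mm), axes as the ledge's, not turning with the button
- turn_button (a joint): angle of a pale wooden bar 60 mm long, 10 mm wide, round ends, 2 to 16 mm above the lane floor, turning level about its middle. 0: across both lanes (along the ledge's x), blocking 24 mm of each; positive counter-clockwise from above; stops at +1.57 and -1.57, in line with the middle rail, both lanes free. Turns either way, light friction (1.2 N at 25 mm from the pivot), stays where left
- copper_plate: loose copper-coloured printing plate, 62 (its x) by 140 (its y) by 6 mm thick, about 0.3 kg, lying flat in one of the two lanes. Origin: centre of its underside. Its +y points towards the ledge's open end; there its top carries a white band 40 mm wide across the plate
- copper_band (a point): middle of the inner edge of the copper plate's white band, on its top face, 40 mm behind the plate's leading (+y) end and 100 mm ahead of its trailing end
- grey_plate: loose dark grey steel printing plate of the same size with the same white band, lying flat in the other lane; to be left alone. Origin: centre of its underside
- masking_tape: roll of masking tape, 104 mm wide, 25 mm high, lying on the table; leave alone. Origin: centre of its underside
- white_eraser: eraser in a blue sleeve, 22x52x12 mm, on the table; leave alone. Origin: centre of its underside
- teal_tube: teal crushed paint tube, 48x154x36 mm, on the table; leave alone. Origin: centre of its underside
- blue_ink: dark blue ink bottle with black cap, 38x38x52 mm, standing on the table; leave alone. Origin: centre of its underside
Mind the look-alikes: they are no part of the job. Of the things that look like the copper_plate, the largest one is meant.

How it is judged:
On the way, in this order (a step that is already met when the one before it is completed fails the run):
1. the turn-button is swung in line with the middle rail ((value of joint turn_button above 1.35 rad or value of joint turn_button below -1.35 rad) and distance of copper_plate from where it was at the start of the episode below 0.02 m), for 0.2 s.
2. the copper plate's white band stands out past the end of the ledge (y of copper_band in the frame of ledge_end between -0.012 and 0.012 m), for 0.2 s.
At the end, for the whole second after the job is handed in: The turn-button lies within about 12 degrees of the middle rail's line; the copper plate lies at rest and flat in its lane, the inner edge of its white band within 12 mm of the ledge's end; the grey plate is within 12 mm of its start and the other things within 25 mm of theirs (all of step 2 and (value of joint turn_button above 1.35 rad or value of joint turn_button below -1.35 rad) and z of copper_plate in the frame of ledge between 0.04 and 0.05 m and angle between copper_plate's own z axis and vertical below 0.04 rad and angle between the y axis of copper_plate and the y axis of ledge, either way round below 0.2 rad and linear speed of copper_plate below 0.01 m/s and distance of grey_plate from where it was at the start of the episode below 0.012 m); the robot touches nothing.
It fails at once if the copper plate is lifted, tipped or dropped (z of copper_plate in the frame of ledge above 0.053 m or z of copper_plate in the frame of ledge below 0.035 m or angle between copper_plate's own z axis and vertical above 0.12 rad).
It fails at once if the grey plate is moved or lifted (distance of grey_plate from where it was at the start of the episode above 0.012 m or angle between grey_plate's own z axis and vertical above 0.12 rad).
It fails at once if one of the things standing round the ledge is disturbed (distance of any of masking_tape, white_eraser, teal_tube, blue_ink from where it was at the start of the episode above 0.025 m).
It also fails if it takes over 61 s, if anything falls off the work surface, if the arm or the gripper's body presses on something with over 40 N, if the wrist force passes 120 N, or if a joint passes its speed limit or range.

## Robot

A 6-joint arm with a two-finger parallel gripper is mounted at the origin on a cart in front of the work surface, level with it; the furniture and walls round the work are solid. World frame = base frame: x ahead of the robot, y to its left, z up, the work surface at z = 0. Lengths are in m, angles in rad, forces in N, time in s.
With the tool pointing down it reaches from about 0.35 to 0.975 m from the base axis. Payload 4.9 kg.
Tool frame: the origin (TCP) lies midway between the tips of the shut fingers; the grasp point (between the pads) lies 19 mm behind it; z points along the fingers, y is the line along which they close (so a half turn about z gives the same grasp; the last joint's range is limited). The gripper opens to 85 mm and grips with 20 to 120 N. Pads are 22 mm wide; open, the fingers measure 114 mm over their backs; the gripper's body (76 mm by 85 mm) begins 54 mm behind the grasp point. The pads swing forward as they close: fully open they stand 13 mm farther back than shut.
Start: joints at [-1.232, 0.053, 1.613, -0, 1.476, -0.119], TCP at [0.276, -0.561, 0.209] pointing down, gripper open.
Joint ranges: [-3.01, 3.01], [-1.01, 2.22], [0.06, 2.58], [-1.02, 4.17], [0.09, 2.62], [-3.14, 3.14]. Speed limits (rad/s): [2.57, 2.57, 3.14, 3.14, 3.14, 3.14].

## Interface

Orientations are given as a unit quaternion [w, x, y, z].
In Python, from plant import * gives the robot as it stands.
- The arm moves only by the tool jog_arm, never from a script. Its argument "targets" is a list of rows, each a list of 3 entries, a list of its own where there are three numbers: the shift along the tool's x, y, z in units of 25 mm (1.0 is 25 mm), then the turn, a rotation vector about the tool's x, y, z in units of 8 degrees (1.0 is 8 degrees), then the opening in per cent of the stroke, from 0 (shut) to 100 (fully open). A call has 1 to 8 rows; each row is the pose to reach, as a shift and turn from the pose commanded when the call began, along the tool's axes at that moment; what a row does not reach only later rows make up. A row lasts 1/8 s, in which the tool goes at most 62.5 mm and 10.7 degrees, less where a joint would pass 70% of its speed; a pose out of reach is approached as far as the arm can. A call with a gripper value outside its range is refused whole. The fingers move at their own pace and stop on an object; the grip force is fixed at half the most. Time passes only in rows, so rows that repeat a pose let the fingers close. It gives the time, the measured TCP pose, the force, the opening and the grip force at its end, in the units of the state.
- state(): the state, without advancing time (a new reading comes with each control period).
- grab_frame(name): name is "scene" or "side" or "wrist"; returns (picture, depth): 480x640x3 uint8, red, green, blue; 480x640 float32, m along the optical axis (not along the pixel's ray), 0 where there is no reading.
- camera_params(name): a dict with "fovy" (degrees; the focal length in pixels is half the picture's height over the tangent of half this angle, whatever the lens; pixels are square), "cx", "cy" (the principal point, pixels), "dist" ([k1, k2, p1, p2, k3] as OpenCV has them; the pictures are not rectified), "rvec" (rotation vector, rad) and "tvec" (3), from world to camera coordinates, as OpenCV has them; the wrist camera has in their place "hand_eye" (4x4, takes a point from camera to tool coordinates, whose origin is the TCP and whose axes are the flange's). Camera axes: x right, y down, z forward; pixel columns grow to the right and rows downward; lengths in m; the calibration is good to about 2 mm. A picture is of the moment at which its call begins: read the wrist's pose just before it. camera_params takes no time and is no camera call.
- job_done(): hands the job in; it is judged then, once.
The state is a dict: "time": time; "joint_pos": joint angles; "joint_vel": joint speeds; "joint_efforts": joint torques, N m; "tool_pos": TCP position; "tool_rot": TCP orientation; "contact_force": force on the tool from outside, world axes, zero at the start; "ft_torque": the same for the moment, N m; "gripper_width": opening from 0.0 (shut) to 1.0 (fully open); "grasp_force": force on a finger pad.
Only numpy, scipy, OpenCV 4.12 (cv2) and the standard library are available. Lean on these libraries where they do the work, as an engineer would, in place of code of your own. Each camera call takes 0.05 s, during which the arm holds its last target. There are 200 camera calls.

## Working session

There is one attempt and no reset: what is moved stays moved. The work goes in short steps, Python scripts to look and compute and a tool call to move; the robot and the scene stay as the last step left them, time stands still between calls to the robot, and variables do not carry over. Pictures are saved under pics/ and viewed, at most 10 in all, crops included, and the job is handed in when it is done.

Besides the shell and the picture viewer there is one more tool, called after "Request:" in YAML: its name, and indented under it one key for each argument. jog_arm: Moves the arm, as the interface text tells. Its arguments: {"type":"object","properties":{"targets":{"type":"array"}},"required":["targets"]}

```bash
mkdir -p pics; cat > h.py <<'E'
from plant import *
import numpy as np, cv2
from scipy.spatial.transform import Rotation as R
def cam(n,s=None):
    p=camera_params(n); f=240/np.tan(np.radians(p["fovy"]/2))
    K=np.array([[f,0,p["cx"]],[0,f,p["cy"]],[0,0,1]]); d=np.array(p["dist"],float)
    if "rvec" in p:
        Rc=cv2.Rodrigues(np.array(p["rvec"],float))[0]; Rw=Rc.T; o=-Rc.T@np.array(p["tvec"]).ravel()
    else:
        q=s["tool_rot"]; Rt=R.from_quat([q[1],q[2],q[3],q[0]]).as_matrix(); H=np.array(p["hand_eye"])
        Rw=Rt@H[:3,:3]; o=Rt@H[:3,3]+np.array(s["tool_pos"])
    return K,d,Rw,o
def ray(c,uv,z):
    K,d,Rw,o=c; u=cv2.undistortPoints(np.array(uv,float).reshape(-1,1,2),K,d).reshape(-1,2)
    v=np.c_[u,np.ones(len(u))]@Rw.T
    return o+v*((z-o[2])/v[:,2])[:,None]
def save(im,n): cv2.imwrite("pics/"+n,im[:,:,::-1])
E
python3 - <<'E'
from h import *
s=state();print(s["tool_pos"],s["tool_rot"],s["time"])
for n in("scene","side"):
    im,d=grab_frame(n);save(im,n+".png");np.savez("/tmp/"+n,im=im,d=d)
    print(n,cam(n)[3],cam(n)[2][:,2])
E
```

```text
[ 0.27601302 -0.56001385  0.20806099] [-1.02450883e-03  9.73915272e-01  2.26909635e-01 -1.03945346e-04] 0.0
scene [-0.1816932   0.84332584  0.58595667] [ 0.56534137 -0.71665693 -0.40840175]
side [0.48091208 1.2865281  0.81046184] [ 0.02638338 -0.87258733 -0.48774509]
```

View pics/scene.png

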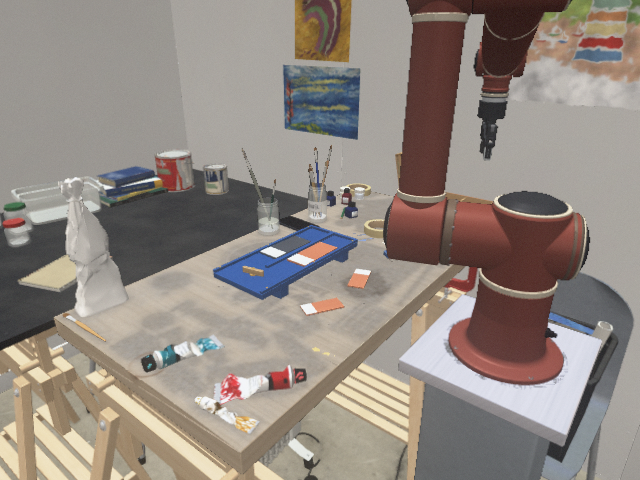

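View pics/side.png

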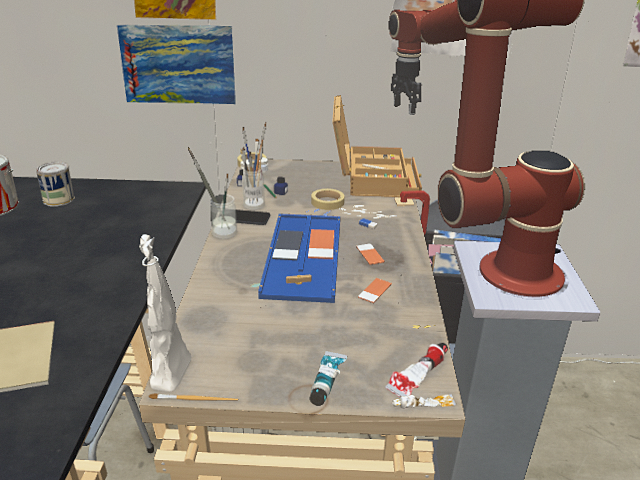

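The orange pieces in the side view are: the one in the ledge's near lane at (321,243), a card on the table at (370,253), and a card on the table at (375,290). The cards are smaller and lie off the ledge, so the ledge one is the copper plate. The grey plate is at (288,245), the button at (298,279) lying roughly across the lanes, tape (327,198), eraser (368,223), tube (325,378) and ink (281,186).

```bash
python3 - <<'E'
from h import *
for n in("side","scene"):
    z=np.load("/tmp/%s.npz"%n);im=z["im"];c=cam(n)
    hsv=cv2.cvtColor(im,cv2.COLOR_RGB2HSV)
    roi=np.zeros(im.shape[:2],np.uint8)
    if n=="side": roi[205:305,250:350]=255
    else: roi[220:300,205:365]=255
    def big(m):
        cs,_=cv2.findContours(m&roi,cv2.RETR_EXTERNAL,cv2.CHAIN_APPROX_NONE);return max(cs,key=cv2.contourArea)
    blue=cv2.inRange(hsv,(105,120,50),(125,255,255)); org=cv2.inRange(hsv,(4,120,120),(14,255,255)); wood=cv2.inRange(hsv,(12,90,90),(22,200,255))
    for nm,m,h in(("ledge",blue,.053),("copper",org,.051),("button",wood,.061)):
        k=big(m); p=ray(c,k.reshape(-1,2),h)[:,:2]
        hull=cv2.convexHull(k); q=cv2.approxPolyDP(hull,4,True).reshape(-1,2)
        print(n,nm,cv2.contourArea(k),q.tolist(),ray(c,q,h)[:,:2].round(3).tolist(),"rect",cv2.minAreaRect((p*1000).astype(np.float32)))
z=np.load("/tmp/side.npz");cv2.imwrite("pics/crop.png",cv2.resize(z["im"][205:310,245:395,::-1],None,fx=5,fy=5,interpolation=2))
E
```

```text
side ledge 5677.0 [[279, 214], [339, 217], [333, 301], [259, 298]] [[0.639, -0.173], [0.472, -0.168], [0.481, 0.229], [0.643, 0.229]] rect ((559.9693603515625, 29.145751953125), (403.4715576171875, 170.7010498046875), 88.81011962890625)
side copper 377.0 [[333, 230], [332, 248], [309, 247], [311, 230]] [[0.487, -0.096], [0.488, -0.001], [0.546, -0.002], [0.546, -0.091]] rect ((516.1785888671875, -48.28136444091797), (94.89556884765625, 60.38813400268555), 89.99781036376953)
side button 127.0 [[310, 276], [301, 283], [286, 281], [290, 276]] [[0.536, 0.146], [0.554, 0.176], [0.589, 0.17], [0.581, 0.149]] rect ((562.1522216796875, 159.9522705078125), (54.94933319091797, 32.923858642578125), 3.9427130222320557)
scene ledge 2592.5 [[356, 239], [259, 295], [214, 273], [310, 225]] [[0.47, -0.173], [0.47, 0.217], [0.629, 0.21], [0.638, -0.175]] rect ((553.8574829101562, 18.61334228515625), (394.6795654296875, 180.3829803466797), 89.2569580078125)
scene copper 291.5 [[335, 248], [315, 259], [298, 253], [319, 242]] [[0.484, -0.091], [0.485, -0.005], [0.543, -0.005], [0.543, -0.096]] rect ((513.7005615234375, -50.43865966796875), (92.58009338378906, 60.5988883972168), 88.47547912597656)
scene button 74.5 [[262, 275], [251, 275], [243, 267]] [[0.519, 0.156], [0.54, 0.172], [0.585, 0.155]] rect ((551.7756958007812, 157.18260192871094), (65.4713134765625, 30.52086639404297), 1.6501036882400513)
```

View pics/crop.png

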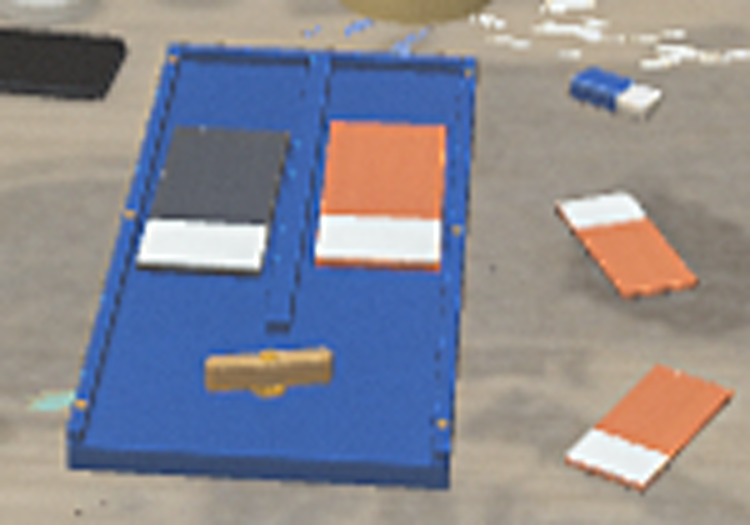

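The crop confirms the large orange plate in the near lane. The button's near end is slightly toward the shut end, meaning a small positive angle. The open wooden box lies near my path, so I'm checking its height before moving.

```bash
python3 - <<'E'
from h import *
z=np.load("/tmp/side.npz");K,d,Rw,o=cam("side")
for uv in((338,100),(348,165),(382,155),(420,190),(352,190),(265,125),(325,378),(282,180)):
    D=float(z["d"][uv[1],uv[0]]);u=cv2.undistortPoints(np.array([[uv]],float),K,d).ravel()
    print(uv,(o+Rw@np.array([u[0],u[1],1])*D).round(3))
print(camera_params("wrist")["hand_eye"],camera_params("wrist")["fovy"])
E
```

```text
(338, 100) [ 0.488 -0.642  0.244]
(348, 165) [ 0.448 -0.481  0.079]
(382, 155) [ 0.326 -0.676  0.04 ]
(420, 190) [ 0.225 -0.382  0.045]
(352, 190) [ 0.433 -0.424  0.018]
(265, 125) [ 0.694 -0.345  0.251]
(325, 378) [0.491 0.449 0.032]
(282, 180) [ 0.654 -0.416  0.048]
[[-4.03797697e-04 -9.54869932e-01 -2.97023990e-01  7.61400280e-02]
 [ 9.99999896e-01 -3.22259703e-04 -3.23480788e-04  7.18211295e-04]
 [ 2.13163215e-04 -2.97024089e-01  9.54869962e-01 -1.65743539e-01]
 [ 0.00000000e+00  0.00000000e+00  0.00000000e+00  1.00000000e+00]] 67.0074077898057
```

Request:
jog_arm:
  targets:
    - [[0,0,-2.5],[0,0,0],0]
    - [[20.6,-16.2,-2.9],[0,0,3.28],0]
    - [[20.6,-16.2,-2.9],[0,0,3.28],0]
    - [[20.6,-16.2,-2.9],[0,0,3.28],0]
    - [[20.6,-16.2,-2.9],[0,0,3.28],0]
    - [[20.6,-16.2,-2.9],[0,0,3.28],0]
    - [[20.6,-16.2,-2.9],[0,0,3.28],0]
    - [[20.6,-16.2,-2.9],[0,0,3.28],0]

```text
time: 1.1
tool_pos: [0.4655, -0.1641, 0.2781]
tool_rot: [-0.0, 1.0, -0.0, -0.0]
contact_force: [0.8, -0.5, -1.0]
gripper_width: 0.001
grasp_force: 0.0
```

Request:
jog_arm:
  targets:
    - [[3.8,-7.8,0],[0,0,0],0]
    - [[3.8,-7.8,0],[0,0,0],0]
    - [[3.8,-7.8,0],[0,0,0],0]
    - [[3.8,-7.8,0],[0,0,0],0]
    - [[3.8,-7.8,0],[0,0,0],0]
    - [[3.8,-7.8,0],[0,0,0],0]

```text
time: 1.85
tool_pos: [0.5598, 0.0284, 0.278]
tool_rot: [0.0, 1.0, -0.0, -0.0]
contact_force: [0.2, 0.7, -0.2]
gripper_width: -0.001
grasp_force: 0.0
```

```bash
cat > w.py <<'E'
from h import *
import sys
s=state();im,d=grab_frame("wrist");n=sys.argv[1];save(im,n+".png")
c=cam("wrist",s);print(s["tool_pos"],s["tool_rot"],s["time"])
hsv=cv2.cvtColor(im,cv2.COLOR_RGB2HSV)
for nm,lo,hi,h in(("ledge",(105,120,40),(125,255,255),.053),("copper",(4,120,110),(14,255,255),.051),("button",(12,80,90),(24,210,255),.061)):
    cs,_=cv2.findContours(cv2.inRange(hsv,lo,hi),cv2.RETR_EXTERNAL,cv2.CHAIN_APPROX_NONE)
    for k in sorted(cs,key=cv2.contourArea)[-3:]:
        p=ray(c,k.reshape(-1,2),h)[:,:2]; m=k.reshape(-1,2).mean(0).round()
        print(nm,cv2.contourArea(k),m,np.round(cv2.boxPoints(cv2.minAreaRect((p*1000).astype(np.float32)))).tolist())
E
python3 w.py w1
```

```text
[0.5597921  0.02837002 0.27801489] [ 1.92834500e-04  9.99999835e-01 -2.39145394e-04 -4.86156848e-04] 1.85
ledge 358.5 [513. 318.] [[402.0, -207.0], [424.0, -222.0], [437.0, -201.0], [415.0, -187.0]]
ledge 52128.5 [336. 195.] [[470.0, -176.0], [641.0, -180.0], [649.0, 198.0], [478.0, 202.0]]
copper 801.0 [268. 327.] [[380.0, 83.0], [412.0, 65.0], [433.0, 102.0], [401.0, 120.0]]
copper 1134.0 [382. 323.] [[383.0, -24.0], [403.0, -77.0], [437.0, -64.0], [418.0, -11.0]]
copper 4302.5 [390. 240.] [[486.0, -99.0], [546.0, -99.0], [547.0, -1.0], [486.0, -1.0]]
button 549.0 [213. 201.] [[533.0, 146.0], [536.0, 129.0], [593.0, 139.0], [590.0, 156.0]]
button 747.5 [634. 395.] [[233.0, -385.0], [239.0, -404.0], [381.0, -365.0], [376.0, -346.0]]
button 789.0 [608. 232.] [[487.0, -298.0], [567.0, -317.0], [575.0, -283.0], [494.0, -264.0]]
```

View pics/w1.png

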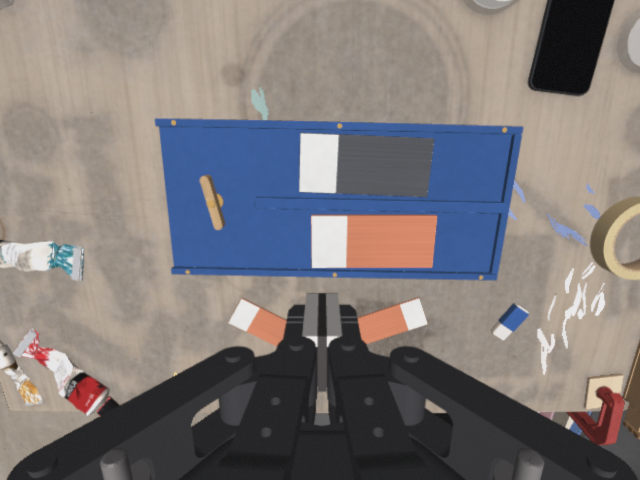

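The wrist view shows the button at (213,201), turned about +10° with its pivot near (0.562, 0.143). The copper plate at (375,240) spans y -0.099 to about 0.04. The lane between them is free, so I'm lowering the shut fingers beyond the button's near arm.

Request:
jog_arm:
  targets:
    - [[-0.9,-6.2,3],[0,0,0],0]
    - [[-0.9,-6.2,4],[0,0,0],0]
    - [[-0.9,-6.2,5],[0,0,0],0]
    - [[-0.9,-6.2,6.5],[0,0,0],0]
    - [[-0.9,-6.2,8],[0,0,0],0]
    - [[-0.9,-6.2,8.6],[0,0,0],0]
    - [[-0.9,-6.2,9.0],[0,0,0],0]
    - [[-0.9,-6.2,9.0],[0,0,0],0]

```text
time: 2.9
tool_pos: [0.5384, 0.1834, 0.0543]
tool_rot: [-0.0, 1.0, -0.001, 0.001]
contact_force: [0.6, -0.4, 0.5]
gripper_width: 0.0
grasp_force: 0.0
```

Request:
jog_arm:
  targets:
    - [[0,0.4,0],[0,0,0],0]
    - [[0,0.8,0],[0,0,0],0]
    - [[0,1.2,0],[0,0,0],0]
    - [[0,1.6,0],[0,0,0],0]
    - [[0,2.0,0],[0,0,0],0]
    - [[0.15,2.2,0],[0,0,0],0]
    - [[0.3,2.2,0],[0,0,0],0]
    - [[0.3,2.2,0],[0,0,0],0]

```text
time: 3.9
tool_pos: [0.5456, 0.129, 0.0535]
tool_rot: [-0.0, 1.0, -0.0, 0.0]
contact_force: [-0.2, 0.1, 0.5]
gripper_width: 0.004
grasp_force: 0.0
```

```bash
python3 w.py w2
```

```text
[0.54561983 0.1290447  0.05354123] [-7.72363857e-05  9.99999991e-01 -7.09929919e-05  8.25072151e-05] 3.9
ledge 118.5 [322. 399.] [[476.0, 125.0], [484.0, 125.0], [484.0, 132.0], [476.0, 132.0]]
ledge 2123.5 [572. 397.] [[472.0, -53.0], [485.0, -53.0], [486.0, 30.0], [474.0, 31.0]]
ledge 91956.5 [396. 205.] [[491.0, -30.0], [644.0, -33.0], [649.0, 199.0], [496.0, 202.0]]
copper 14.5 [322. 419.] [[461.0, 124.0], [462.0, 124.0], [467.0, 132.0], [465.0, 133.0]]
copper 387.0 [599. 425.] [[443.0, -37.0], [467.0, -51.0], [478.0, -31.0], [455.0, -17.0]]
copper 7628.0 [556. 325.] [[485.0, -51.0], [548.0, -51.0], [548.0, 41.0], [485.0, 41.0]]
button 97.0 [602.  85.] [[638.0, 17.0], [638.0, 12.0], [643.0, 12.0], [643.0, 17.0]]
button 101.0 [200.  74.] [[641.0, 178.0], [644.0, 175.0], [647.0, 178.0], [644.0, 181.0]]
button 2545.0 [284. 256.] [[537.0, 146.0], [541.0, 130.0], [595.0, 144.0], [591.0, 160.0]]
```

View pics/w2.png

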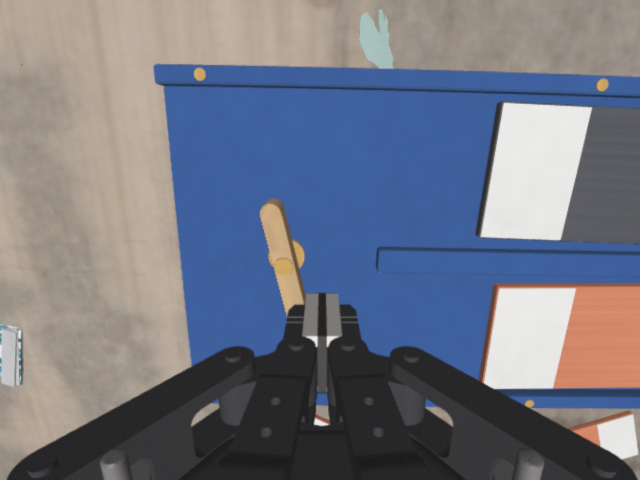

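The view shows the bar (270,210)–(300,310) still nearly across, on the left of the fingers, so the fingers seem to have passed it. I'll check heights with the depth image.

```bash
python3 - <<'E'
from h import *
s=state();im,d=grab_frame("wrist");c=cam("wrist",s);K,ds,Rw,o=c
def P(u,v):
    a=cv2.undistortPoints(np.array([[[u,v]]],float),K,ds).ravel();return (o+Rw@np.array([a[0],a[1],1])*float(d[v,u])).round(4)
for nm,uv in dict(barfar=(272,215),barmid=(284,268),barnear=(296,302),floorL=(220,200),floorR=(430,200),floorN=(250,330),grey=(600,200),rail=(500,260),table=(90,200),tipL=(308,298),tipR=(336,298),tipM=(322,310),copper=(600,340)).items(): print(nm,P(*uv))
T=(np.array(s["tool_pos"])-o)@Rw;print(cv2.projectPoints(T.reshape(1,3),np.zeros(3),np.zeros(3),K,ds)[0].ravel(),o)
save(cv2.resize(im[190:340,220:420],None,fx=4,fy=4),"w3.png")
E
```

```text
barfar [0.586  0.1508 0.062 ]
barmid [0.5617 0.146  0.0642]
barnear [0.5429 0.1411 0.0608]
floorL [0.5898 0.1779 0.0457]
floorR [0.59   0.0766 0.0469]
floorN [0.5188 0.1675 0.0462]
grey [ 0.5912 -0.0019  0.0525]
rail [0.5616 0.0417 0.0534]
table [0.5818 0.2702 0.0016]
tipL [0.5572 0.1343 0.0859]
tipR [0.5566 0.1229 0.0848]
tipM [0.5568 0.1286 0.0956]
copper [ 0.5164 -0.0189  0.0531]
[320.85908151 290.75324483] [0.62182034 0.12872957 0.21920222]
```

View pics/w3.png

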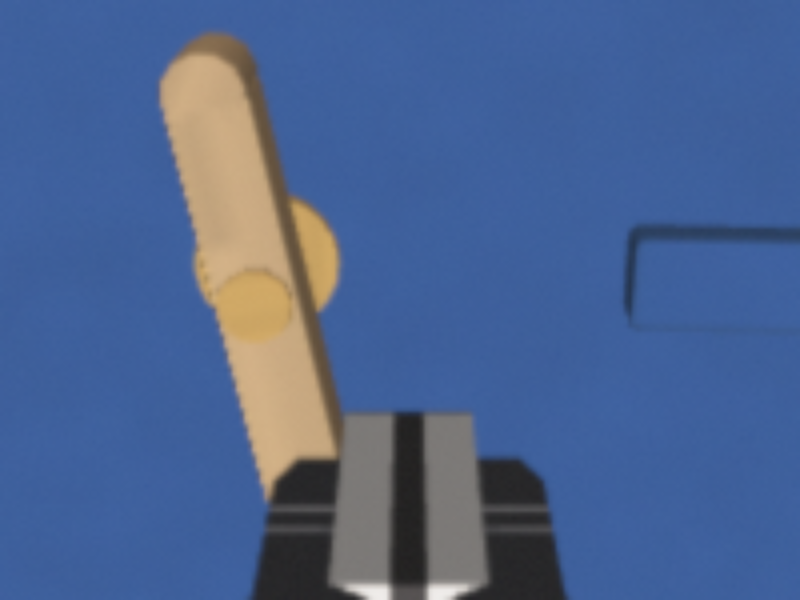

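```bash
python3 - <<'E'
from h import *
s=state();im,d=grab_frame("wrist");K,ds,Rw,o=cam("wrist",s)
def P(u,v):
    a=cv2.undistortPoints(np.array([[[u,v]]],float),K,ds).ravel();return ((o+Rw@np.array([a[0],a[1],1])*float(d[v,u]))-s["tool_pos"]).round(4)
for v in range(288,400,8): print(v,P(312,v),P(322,v))
im,d=grab_frame("side");K,ds,Rw,o=cam("side")
t=np.array(s["tool_pos"]);Rc=Rw.T
for q in(t,t+[0,0,.03],t+[0,0,.06]):print(cv2.projectPoints(q.reshape(1,3),cv2.Rodrigues(Rc)[0],-Rc@o,K,ds)[0].ravel())
save(cv2.resize(im[205:305,250:370],None,fx=6,fy=6,interpolation=cv2.INTER_CUBIC),"s3.png")
E
```

```text
288 [-0.0021  0.0046 -0.0079] [-0.0015 -0.0006 -0.0067]
296 [0.0117 0.0036 0.0304] [ 0.012  -0.0005  0.0311]
304 [0.0118 0.0034 0.0379] [ 0.0113 -0.0005  0.0368]
312 [0.0112 0.0032 0.0433] [ 0.0116 -0.0005  0.044 ]
320 [0.0111 0.0031 0.0492] [ 0.0115 -0.0005  0.0498]
328 [0.0114 0.0029 0.0552] [ 0.0113 -0.0005  0.055 ]
336 [0.0119 0.0028 0.0611] [ 0.012  -0.0005  0.0613]
344 [0.0127 0.0026 0.0669] [ 0.0092 -0.0005  0.0616]
352 [0.0122 0.0025 0.0706] [ 0.0062 -0.0005  0.0616]
360 [0.013  0.0024 0.0757] [ 0.002  -0.0005  0.0601]
368 [0.011  0.0024 0.0768] [-0.0011 -0.0005  0.0603]
376 [0.004  0.0026 0.0711] [-0.0037 -0.0005  0.0611]
384 [0.0014 0.0026 0.0716] [-0.0073 -0.0005  0.0607]
392 [-0.0021  0.0026  0.071 ] [-0.061  -0.0006 -0.0001]
[306.20102389 274.63635931]
[306.29111629 263.72155805]
[306.38396748 252.56520416]
```

View pics/s3.png

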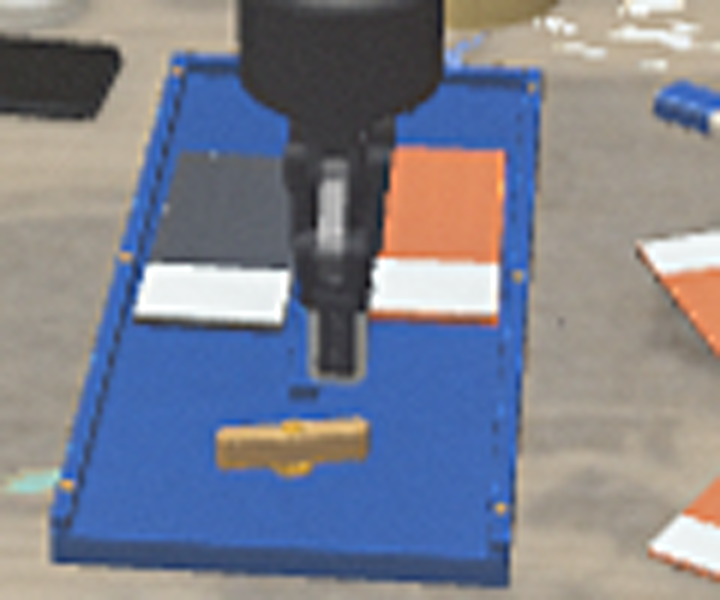

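The side view shows the fingertips ending at crop (335,380), about 25 mm higher than the reported TCP would put them. The wrist depth agrees (about 28 mm), so the tips passed over the bar. I'll go back and feel for the floor to calibrate the tip.

Request:
jog_arm:
  targets:
    - [[-0.3,-2.2,0],[0,0,0],0]
    - [[-0.3,-2.2,0],[0,0,0],0]
    - [[-0.3,-2.2,0.4],[0,0,0],0]
    - [[-0.3,-2.2,0.8],[0,0,0],0]
    - [[-0.3,-2.2,0.9],[0,0,0],0]
    - [[-0.3,-2.2,1.0],[0,0,0],0]
    - [[-0.3,-2.2,1.0],[0,0,0],0]

```text
time: 4.97
tool_pos: [0.5378, 0.1836, 0.0284]
tool_rot: [0.0, 1.0, -0.0, -0.0]
contact_force: [-0.7, -1.0, 0.1]
gripper_width: -0.001
grasp_force: 0.0
```

Request:
jog_arm:
  targets:
    - [[0,0,0.08],[0,0,0],0]
    - [[0,0,0.08],[0,0,0],0]

```text
time: 5.22
tool_pos: [0.5378, 0.1839, 0.0265]
tool_rot: [-0.0, 1.0, -0.0, 0.0]
contact_force: [0.6, -0.6, 1.1]
gripper_width: 0.002
grasp_force: 0.0
```

Request:
jog_arm:
  targets:
    - [[0,0,0.08],[0,0,0],0]
    - [[0,0,0.08],[0,0,0],0]

```text
time: 5.48
tool_pos: [0.5376, 0.1839, 0.0243]
tool_rot: [0.0, 1.0, -0.0, -0.0]
contact_force: [0.1, -0.8, -0.6]
gripper_width: -0.004
grasp_force: 0.0
```

Request:
jog_arm:
  targets:
    - [[0,0,0.08],[0,0,0],0]
    - [[0,0,0.08],[0,0,0],0]

```text
time: 5.72
tool_pos: [0.538, 0.184, 0.023]
tool_rot: [-0.0, 1.0, -0.0, 0.0]
contact_force: [-0.9, 0.3, 4.0]
gripper_width: -0.004
grasp_force: 1.8
```

Floor contact came at TCP z ≈ 0.023, so the tips are about 22 mm short of the TCP. I'll rise 3 mm and swing the button.

Request:
jog_arm:
  targets:
    - [[0,0,-0.12],[0,0,0],0]
    - [[0,0.6,-0.12],[0,0,0],0]
    - [[0,1.0,-0.12],[0,0,0],0]
    - [[0,1.4,-0.12],[0,0,0],0]
    - [[0,1.8,-0.12],[0,0,0],0]
    - [[0,2.1,-0.12],[0,0,0],0]
    - [[0,2.3,-0.12],[0,0,0],0]
    - [[0,2.3,-0.12],[0,0,0],0]

```text
time: 6.72
tool_pos: [0.5375, 0.1256, 0.0253]
tool_rot: [0.001, 1.0, -0.0, -0.0]
contact_force: [-1.1, -1.1, -0.4]
gripper_width: -0.002
grasp_force: 0.6
```

Request:
jog_arm:
  targets:
    - [[0.15,0,0],[0,0,0],0]
    - [[0.3,0,0],[0,0,0],0]
    - [[0.4,0,0],[0,0,0],0]
    - [[0.4,0,0],[0,0,0],0]

```text
time: 7.22
tool_pos: [0.5452, 0.1263, 0.0252]
tool_rot: [0.001, 1.0, 0.0, -0.004]
contact_force: [-11.4, -2.5, 7.8]
gripper_width: 0.001
grasp_force: 5.8
```

Request:
jog_arm:
  targets:
    - [[-0.5,0,0],[0,0,0],0]
    - [[-0.6,0,-1],[0,0,0],0]
    - [[-0.6,0,-3],[0,0,0],0]
    - [[0,1,-5],[0,0,0],0]
    - [[0,1,-7],[0,0,0],0]
    - [[0,1,-7],[0,0,0],0]
    - [[0,1,-7],[0,0,0],0]

```text
time: 8.1
tool_pos: [0.5477, 0.1017, 0.2003]
tool_rot: [-0.0, 1.0, 0.0, 0.0]
contact_force: [-0.6, 0.1, 0.3]
gripper_width: -0.002
grasp_force: 0.0
```

```bash
python3 w.py w4
```

```text
[0.54766451 0.10168503 0.20025262] [-1.67640298e-04  9.99999911e-01  6.57496783e-05  3.82286277e-04] 8.1
ledge 579.0 [612. 341.] [[405.0, -194.0], [427.0, -208.0], [442.0, -185.0], [420.0, -171.0]]
ledge 79786.5 [416. 197.] [[470.0, -176.0], [641.0, -180.0], [649.0, 198.0], [478.0, 202.0]]
copper 1473.5 [457. 346.] [[386.0, -11.0], [407.0, -65.0], [442.0, -52.0], [421.0, 2.0]]
copper 6485.0 [486. 252.] [[486.0, -1.0], [486.0, -99.0], [546.0, -99.0], [546.0, -1.0]]
button 43.0 [211. 409.] [[344.0, 212.0], [354.0, 211.0], [355.0, 219.0], [345.0, 220.0]]
button 244.0 [ 35. 427.] [[306.0, 410.0], [331.0, 388.0], [345.0, 404.0], [320.0, 426.0]]
button 807.0 [269. 205.] [[556.0, 117.0], [573.0, 117.0], [573.0, 175.0], [557.0, 175.0]]
```

View pics/w4.png

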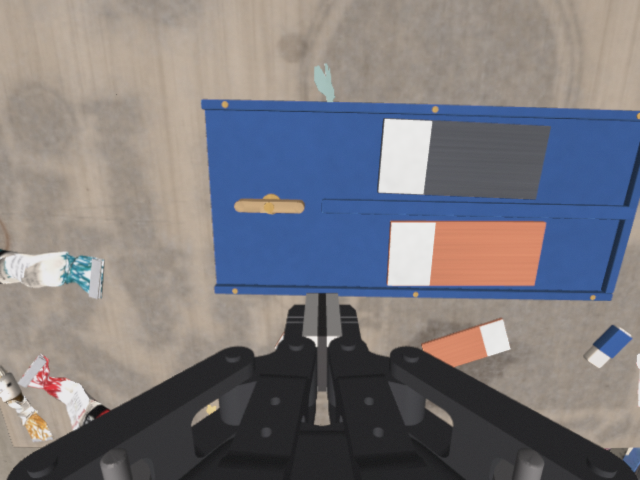

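The button now lies in line, (237,205)–(302,207). The copper plate at (467,253) hasn't moved: trailing edge y ≈ -0.099, band edge -0.001, ledge end ≈ 0.200. Next I'll go behind the plate.

Request:
jog_arm:
  targets:
    - [[-1.3,9.1,0],[0,0,0],0]
    - [[-1.3,9.1,0],[0,0,0],0]
    - [[-1.3,9.1,0],[0,0,0],0]
    - [[-1.3,9.1,0],[0,0,0],0]
    - [[-1.3,9.1,2],[0,0,0],0]
    - [[-1.3,9.1,4],[0,0,0],0]
    - [[-1.3,9.1,5.5],[0,0,0],0]
    - [[-1.3,9.1,5.5],[0,0,0],0]

```text
time: 9.15
tool_pos: [0.5108, -0.1242, 0.0573]
tool_rot: [-0.002, 1.0, -0.0, -0.005]
contact_force: [0.6, 1.1, 0.0]
gripper_width: -0.001
grasp_force: 0.0
```

Request:
jog_arm:
  targets:
    - [[0,0,0.8],[0,0,0],0]
    - [[0,0,1.3],[0,0,0],0]
    - [[0,0,1.48],[0,0,0],0]
    - [[0,0,1.48],[0,0,0],0]

```text
time: 9.65
tool_pos: [0.5154, -0.1261, 0.0264]
tool_rot: [0.0, 1.0, -0.0, 0.0]
contact_force: [0.3, -0.2, 0.5]
gripper_width: 0.0
grasp_force: 0.0
```

Request:
jog_arm:
  targets:
    - [[0,-0.3,0.05],[0,0,0],0]
    - [[0,-0.6,0.05],[0,0,0],0]
    - [[0,-0.9,0.05],[0,0,0],0]
    - [[0.02,-1.3,0.05],[0,0,0],0]
    - [[0.03,-1.8,0.05],[0,0,0],0]
    - [[0.04,-2.3,0.05],[0,0,0],0]
    - [[0.05,-2.8,0.05],[0,0,0],0]
    - [[0.06,-3.2,0.05],[0,0,0],0]

```text
time: 10.65
tool_pos: [0.5169, -0.0454, 0.025]
tool_rot: [0.0, 1.0, 0.0, 0.0]
contact_force: [-0.4, -4.3, 2.7]
gripper_width: 0.0
grasp_force: 1.9
```

Request:
jog_arm:
  targets:
    - [[0.01,-0.5,0],[0,0,0],0]
    - [[0.02,-1.0,0],[0,0,0],0]
    - [[0.03,-1.5,0],[0,0,0],0]
    - [[0.05,-2.0,0],[0,0,0],0]
    - [[0.06,-2.5,0],[0,0,0],0]
    - [[0.08,-3.0,0],[0,0,0],0]
    - [[0.09,-3.4,0],[0,0,0],0]
    - [[0.1,-3.7,0],[0,0,0],0]

```text
time: 11.65
tool_pos: [0.5192, 0.047, 0.0248]
tool_rot: [0.0, 1.0, 0.0, -0.0]
contact_force: [0.4, -5.6, 3.5]
gripper_width: -0.003
grasp_force: 2.5
```

```bash
python3 w.py w5
```

```text
[0.51917576 0.04701402 0.0247836 ] [ 1.35385773e-04  9.99999982e-01  1.18675761e-04 -6.62034279e-05] 11.65
ledge 137.0 [322. 399.] [[474.0, 44.0], [482.0, 44.0], [482.0, 49.0], [474.0, 49.0]]
ledge 2985.0 [ 74. 386.] [[475.0, 116.0], [492.0, 116.0], [494.0, 196.0], [478.0, 197.0]]
ledge 131548.0 [330. 158.] [[471.0, -103.0], [638.0, -104.0], [638.0, 176.0], [471.0, 176.0]]
copper 9.5 [195. 420.] [[462.0, 107.0], [464.0, 106.0], [465.0, 108.0], [464.0, 108.0]]
copper 18.0 [547. 414.] [[465.0, -60.0], [466.0, -64.0], [468.0, -63.0], [467.0, -59.0]]
copper 26127.5 [158. 292.] [[489.0, 53.0], [551.0, 53.0], [551.0, 179.0], [489.0, 179.0]]
button 61.5 [ 24. 394.] [[483.0, 177.0], [486.0, 174.0], [489.0, 176.0], [487.0, 180.0]]
button 4383.0 [ 70. 221.] [[557.0, 111.0], [573.0, 111.0], [573.0, 168.0], [557.0, 168.0]]
```

View pics/w5.png

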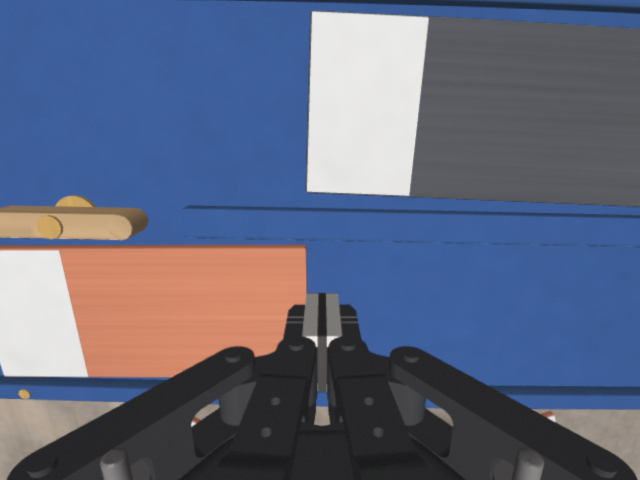

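The plate slides well: trailing edge at px x=306 (y 0.053), band edge ≈ 0.153, flat and past the button. About 47 mm remain, so I'll push 40 mm, then back off and measure.

Request:
jog_arm:
  targets:
    - [[0.02,-0.4,0],[0,0,0],0]
    - [[0.03,-0.8,0],[0,0,0],0]
    - [[0.03,-1.2,0],[0,0,0],0]
    - [[0.04,-1.5,0],[0,0,0],0]
    - [[0.04,-1.6,0],[0,0,0],0]
    - [[0.04,-1.6,0],[0,0,0],0]

```text
time: 12.45
tool_pos: [0.5198, 0.0872, 0.0244]
tool_rot: [-0.001, 1.0, -0.0, -0.0]
contact_force: [-0.1, 0.4, 0.3]
gripper_width: -0.001
grasp_force: 0.0
```

Request:
jog_arm:
  targets:
    - [[0,0.5,0],[0,0,0],0]
    - [[0,0.6,-2],[0,0,0],0]
    - [[0,0.6,-4],[0,0,0],0]
    - [[0.5,-2,-6],[0,0,0],0]
    - [[1,-3.5,-6],[0,0,0],0]
    - [[1,-3.5,-6],[0,0,0],0]
    - [[1,-3.5,-6],[0,0,0],0]

```text
time: 13.32
tool_pos: [0.5447, 0.1733, 0.1738]
tool_rot: [0.0, 1.0, -0.0, -0.001]
contact_force: [0.3, 0.3, 0.2]
gripper_width: -0.004
grasp_force: 0.0
```

```bash
python3 w.py w6
```

```text
[0.54467759 0.17333557 0.17381094] [ 1.52620351e-04  9.99999621e-01 -1.03048890e-04 -8.51371637e-04] 13.325
ledge 0.0 [372. 217.] [[554.0, 121.0], [554.0, 121.0], [554.0, 143.0], [554.0, 143.0]]
ledge 47983.0 [454. 199.] [[471.0, -110.0], [643.0, -113.0], [648.0, 199.0], [477.0, 202.0]]
copper 169.0 [384. 349.] [[419.0, 113.0], [431.0, 106.0], [438.0, 119.0], [426.0, 126.0]]
copper 1990.0 [530. 358.] [[389.0, 1.0], [411.0, -58.0], [446.0, -45.0], [424.0, 14.0]]
copper 7897.5 [357. 253.] [[490.0, 94.0], [551.0, 94.0], [551.0, 193.0], [490.0, 193.0]]
button 22.0 [312.  96.] [[643.0, 178.0], [646.0, 178.0], [646.0, 181.0], [643.0, 181.0]]
button 23.0 [542. 102.] [[639.0, 16.0], [639.0, 11.0], [643.0, 11.0], [643.0, 16.0]]
button 985.0 [355. 207.] [[557.0, 117.0], [572.0, 117.0], [573.0, 175.0], [557.0, 175.0]]
```

View pics/w6.png

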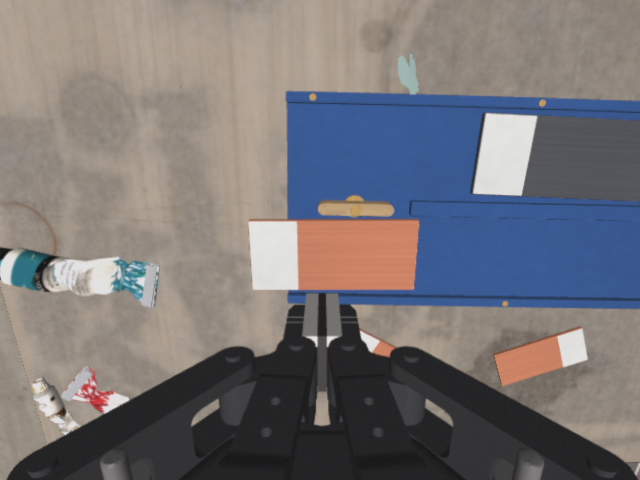

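The band edge (px x≈298) is at y 0.1935 and the ledge end (px x≈288) at ≈ 0.2005, so 7 mm remain. I'll go back behind the plate and finish.

Request:
jog_arm:
  targets:
    - [[-1,4.1,0],[0,0,0],0]
    - [[-1,4.1,0],[0,0,0],0]
    - [[-1,4.1,2],[0,0,0],0]
    - [[-1,4.1,4],[0,0,0],0]
    - [[-1,4.1,5],[0,0,0],0]
    - [[-1,4.1,5.6],[0,0,0],0]
    - [[-1,4.1,5.95],[0,0,0],0]
    - [[-1,4.1,5.95],[0,0,0],0]

```text
time: 14.38
tool_pos: [0.5203, 0.0712, 0.0261]
tool_rot: [-0.0, 1.0, -0.0, 0.0]
contact_force: [0.3, 0.8, 1.1]
gripper_width: 0.002
grasp_force: 0.0
```

Request:
jog_arm:
  targets:
    - [[0,-0.3,0.05],[0,0,0],0]
    - [[0,-0.55,0.05],[0,0,0],0]
    - [[0,-0.7,0.05],[0,0,0],0]
    - [[0,-0.8,0.05],[0,0,0],0]
    - [[0,-0.88,0.05],[0,0,0],0]
    - [[0,-0.94,0.05],[0,0,0],0]
    - [[0,-0.94,0.05],[0,0,0],0]
    - [[0,-0.94,0.05],[0,0,0],0]

```text
time: 15.38
tool_pos: [0.5207, 0.0948, 0.025]
tool_rot: [0.0, 1.0, -0.0, 0.001]
contact_force: [2.0, -4.5, 2.2]
gripper_width: -0.0
grasp_force: 2.1
```

Request:
jog_arm:
  targets:
    - [[0,0.5,0],[0,0,0],0]
    - [[0,0.6,-2],[0,0,0],0]
    - [[0,0.6,-4],[0,0,0],0]
    - [[0.5,-2,-6],[0,0,0],0]
    - [[1,-3.5,-6],[0,0,0],0]
    - [[1,-3.5,-6],[0,0,0],0]
    - [[1,-3.5,-6],[0,0,0],0]

```text
time: 16.25
tool_pos: [0.5442, 0.1822, 0.1733]
tool_rot: [0.0, 1.0, 0.0, -0.001]
contact_force: [-0.4, -0.6, -0.9]
gripper_width: 0.001
grasp_force: 0.0
```

```bash
python3 w.py w7 | grep -v " [0-9.]\{1,5\} \["; python3 - <<'E'
import cv2,numpy as np
im=cv2.imread("pics/w7.png");h=cv2.cvtColor(im,cv2.COLOR_BGR2HSV)
print("blue edge col by row",[(r,int(np.where(cv2.inRange(h[r:r+1],(105,120,40),(125,255,255))[0])[0].min())) for r in(120,180,205,293)])
E
```

```text
[0.54421443 0.1822072  0.17326992] [ 1.44937452e-05  9.99998996e-01  8.95437936e-05 -1.41409915e-03] 16.25
ledge 47618.0 [457. 199.] [[471.0, -100.0], [642.0, -104.0], [649.0, 199.0], [478.0, 202.0]]
copper 1991.0 [538. 358.] [[389.0, 2.0], [410.0, -56.0], [445.0, -43.0], [424.0, 15.0]]
copper 7843.0 [358. 253.] [[491.0, 101.0], [551.0, 101.0], [551.0, 200.0], [491.0, 200.0]]
blue edge col by row [(120, 299), (180, 299), (205, 299), (293, 299)]
```

The band edge is at y ≈ 0.2005 and the ledge end at ≈ 0.2005. The hand is clear, so I'm handing in.

```bash
python3 -c "
from plant import *
print(job_done())"
```

```text
the job is handed in; nothing more can be done
None
```

I handed the job in at about 16 s: the turn-button is in line with the middle rail, and the copper plate's band edge measured within about 2 mm of the ledge's end. The hand is clear; I saw no sign that the grey plate or other things moved, and the hand-in returned no verdict.

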